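# Fish the dip basket out of the tank with the lifting hook and hang it up to drain

### The job

The kiwi in the wire basket has had its dip and the tank is drained. With the lifting hook, not with the gripper, catch the basket's bail, draw the basket along under the hold-down strips until it comes free at their gap, and lift it out, never forcing anything or pressing on the fruit. Gently hang it by its ears in the notches of the drain rack, kiwi still in it, then unhook it and hang the hook back in its fork; leave the mug and the flask alone.

Things in the scene. Friction and masses are not known exactly. Their poses are not given: they have to be found in the camera images.
- hook_rod: Lifting hook, upright steel rod with a black 20 x 20 mm square handle (86 to 132 mm above the origin). Below it a collar disc (30 mm across, underside at 82 mm), a 7 mm round neck, and a flat J-hook, 18 mm wide along y, whose point is toward +x. Origin: under the hook, on the neck's axis; z runs up to the handle. 0.14 kg.
- hook_throat (a point): Middle of the hook's throat floor, x = +7, z = +4 mm of hook_rod; the caught bail bar rests here. Hook across x: shank -3 to +3 mm, throat +3 to +11 mm, lip +11 to +15 mm; the lip's top is 7 mm above this point, the underside 4 mm below it.
- rod_grip (a point): Middle of the handle on the rod's axis, 108 mm above the hook_rod's origin: grasp here from above.
- rod_stand: Fixed stand of the lifting hook: dark base 100 x 80 mm and a post (109 mm high, 32 mm behind the seat) with a level fork of two prongs along x, 14 mm apart, open to -x; bumps 3 mm high at the prong ends, 17 to 22 mm before the seat. Origin: table height, under the seat.
- fork_seat (a point): Seat in the fork, at the prongs' top, 100 mm up. In its place the rod's neck is between the prongs, on this axis, and the collar's underside rests at this height. Free way out: up 10 mm, then along the stand's -x; back the same way.
- dip_tank: Fixed, drained stainless tank, open on top: inside 164 mm long (x, far end +x), 98 mm wide (y), rim 148 mm up (clamp tabs of the hold-down 153 mm). Origin: middle of its underside. Along both long walls inside runs a ledge, top 56 mm up, reaching in to 36 mm from the middle line; the basket's ears stand on the ledges and slide along x.
- tank_ledge (a point): Middle of the tank at ledge height (56 mm). 9 mm above the ledges, two hold-down strips (4 mm thick, as wide as the ledges) keep the ears from rising: 5 mm of play. One 24 mm gap in each, facing each other, lets the ears up. The frame is clamped anywhere: gap middle at x = -30 to +10 mm from here, not measured; strips cover the rest, so feel for it.
- dip_basket: Wire basket, 82 x 62 x 52 mm, hanging on its ears at the far end of the tank, its yaw about the tank's; farther than the gap. Origin: middle of its underside, z up. Two flat ears (x -7 to +7 mm, 46 to 50 mm above the origin) reach to y = +-46.5 mm. 0.2 to 0.35 kg with the kiwi.
- bail_pivot (a point): Middle of the bail's swing axis (along the basket's y), 50 mm above its origin. The bail, 5 mm round wire, is an arch: straight top bar 41 mm long along y, 38 mm from this axis. It swings up to 0.65 rad either way (+ is toward the basket's +x), its stiff pivot (0.2 N at the bar) keeps it where it is left; at first anywhere in that range, not measured.
- kiwi: Kiwi fruit lying lengthwise in the basket, 50 x 68 x 48 mm; its top is about 1 mm below the basket's rim (rim 52 mm above the basket's origin). Origin: its underside. It bruises if the hook presses on it.
- drain_rack: Fixed drain rack: grey drip tray 150 x 136 mm, 14 mm rim, and two steel saddle bars along x at y = +-42 mm (12 mm thick), each with a notch at its middle: floor 75 mm up, 23 mm wide, flaring above 84 mm to 50 mm at 105 mm. Origin: middle of its underside. Basket hung in it, x along x (either way round): its origin 29 mm above this one.
- tea_mug: White tea mug, 78 x 113 x 89 mm, on the table: leave it alone. Origin: its underside.
- vacuum_flask: Green vacuum flask with a pale cap, 67 mm thick, 222 mm tall, on the table: leave it alone. Origin: its underside.
There are look-alikes about, which are no part of the job. There is more than one size of the hook_rod; the job needs the smallest.

How it is judged:
By the outcome, as a careful person would: the job done as asked, in the order asked, and still so for the second after the job is handed in, with the robot touching nothing.
It also fails if it takes over 72 s, if anything falls off the work surface, if the arm or the gripper's body presses on something with over 40 N, if the wrist force passes 120 N, or if a joint passes its speed limit or range.

### The arm

A 7-joint arm with a two-finger parallel gripper is mounted at the origin on a cart in front of the work surface, level with it; the furniture and walls round the work are solid. World frame = base frame: x ahead of the robot, y to its left, z up, the work surface at z = 0. Lengths are in mm, angles in rad, forces in N, time in s.
With the tool pointing down it reaches from about 425 to 925 mm from the base axis. Payload 6.8 kg.
Tool frame: the origin (TCP) lies between the finger pads; the fingertips stand 19 mm ahead of it and the grasp point (between the pads) is the TCP; z points along the fingers, y is the line along which they close (so a half turn about z gives the same grasp; the last joint's range is limited). The gripper opens to 85 mm and grips with 20 to 120 N. Pads are 22 mm wide; open, the fingers measure 114 mm over their backs; the gripper's body (76 mm by 85 mm) begins 54 mm behind the grasp point. The pads swing forward as they close: fully open they stand 13 mm farther back than shut.
Start: joints at [-1.219, 0.477, 0.022, 1.555, -0.011, 1.109, -0.083], TCP at [299.543, 604.914, 250.308] pointing down, gripper open.
Joint ranges: [-2.96, 2.96], [-0.34, 2.1], [-1.41, 1.46], [0.24, 2.44], [-1.37, 4.51], [0.17, 1.92], [-2.96, 2.96]. Speed limits (rad/s): [2.39, 2.39, 3.14, 3.14, 3.14, 3.14, 3.14].

### API

Orientations are given as a unit quaternion [x, y, z, w].
In Python, from rig import ctrl gives the robot as it stands. Calls block until the motion is done:
- ctrl.goto(position, orientation): joint-space move of the TCP to a pose.
- ctrl.movel(position, ori=None, max_speed=150, stop_force=None): straight line of the TCP; ori=None keeps the orientation; max_speed is the mean speed in mm/s. With stop_force (N) it stops when the force on the tool has changed by that much, and returns True; else False.
- ctrl.move_joints(angles): joint-space move.
- ctrl.let_go() and ctrl.grab(squeeze=None): open the fingers fully, or close them until they stop; squeeze is the grip in N (None keeps the last).
- ctrl.dwell(seconds).
- ctrl.inverse_kinematics(position, orientation): joint angles nearest the present ones, or None.
- ctrl.state(): the state.
- ctrl.capture(name): name is "side" or "top"; returns a dict with "frame" (480x640x3 uint8, red, green, blue), "fov_y" (degrees; the focal length in pixels is half the picture's height over the tangent of half this angle, whatever the lens; pixels are square), "cx", "cy" (the principal point, pixels), "eye" and "orientation" of the camera in the world. Camera axes: x right, y down, z forward; pixel columns grow to the right and rows downward; lengths in mm; the calibration is good to about 2 mm. A picture is of the moment at which its call begins. There is no depth.
A pose or a line that the arm cannot do raises ctrl.Unreachable and nothing moves.
- ctrl.close_job(): hands the job in; it is judged then, once.
The state is a dict: "t": time; "joint_pos": joint angles; "joint_vel": joint speeds; "joint_torque": joint torques, N m; "ee_pos": TCP position; "tool_rot": TCP orientation; "ft_force": force on the tool from outside, world axes, zero at the start; "wrist_torque": the same for the moment, N m; "opening": finger opening in mm; "gripper_force": force on a finger pad.
Only numpy, scipy, OpenCV 4.12 (cv2) and the standard library are available. Lean on these libraries where they do the work, as an engineer would, in place of code of your own. Each camera call takes 0.05 s, during which the arm holds its last target. There are 200 camera calls.

## Working session

There is one attempt and no reset: what is moved stays moved. The work goes in short steps, each a Python script; the robot and the scene stay as the last script left them, time stands still between calls to the robot, and variables do not carry over. Pictures are saved under pics/ and viewed, at most 12 in all, crops included, and the job is handed in when it is done.

```bash
ls; mkdir -p pics
python3 - <<'E'
from rig import ctrl
import cv2
for n in("side","top"):
    c=ctrl.capture(n); cv2.imwrite(f"pics/{n}0.png",c["frame"][:,:,::-1]); print(n,{k:v for k,v in c.items() if k!="frame"})
s=ctrl.state();print(s)
E
```

```text
pics
side {'fov_y': 57.38917711032943, 'cx': 327.8243553304346, 'cy': 237.91435334834037, 'eye': array([-8.42673110e-02, -6.45277951e+02,  6.28965968e+02]), 'orientation': array([ 0.83615364, -0.26178498,  0.12990941, -0.46415435])}
top {'fov_y': 57.05139702180117, 'cx': 323.33740421335193, 'cy': 240.78652207645268, 'eye': array([ 330.2911458 ,   91.15368385, 1092.77518879]), 'orientation': array([-0.69853919,  0.71140994, -0.06141782,  0.04654836])}
{'t': 0.1, 'joint_pos': array([-1.21912597,  0.47777462,  0.02238745,  1.55632744, -0.01150023,
        1.10931835, -0.08313431]), 'joint_vel': array([ 1.05984583e-05, -1.96627599e-03,  1.14596916e-03, -1.98597775e-03,
        1.37483816e-03,  8.84825944e-04,  2.82111968e-04]), 'joint_torque': array([ 3.90648987e-03, -5.97764575e+01,  1.61339577e+00, -2.81959909e+01,
        1.28051321e-02,  4.95504064e-03,  7.02249565e-06]), 'ee_pos': array([299.33738099, 604.44253526, 249.39606519]), 'tool_rot': array([ 2.27891894e-01,  9.73686070e-01, -8.40693661e-04, -1.21926577e-04]), 'ft_force': array([-0.1615499 ,  0.66979194,  0.78540926]), 'wrist_torque': array([-0.05450835, -0.00808861,  0.03296843]), 'gripper_force': 0.0, 'opening': 85.2145461771194}
```

View pics/side0.png

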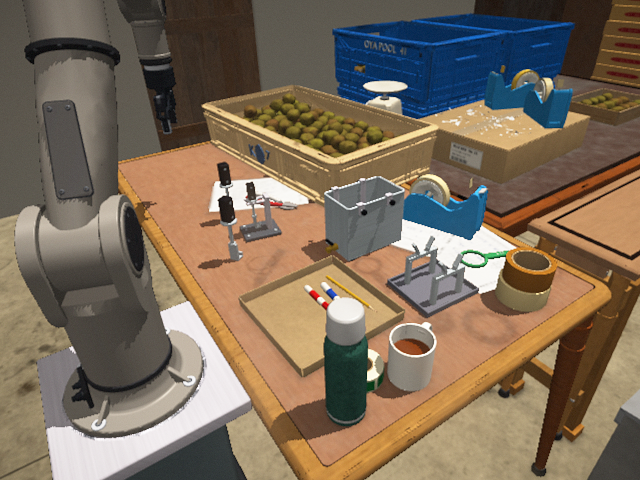

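View pics/top0.png

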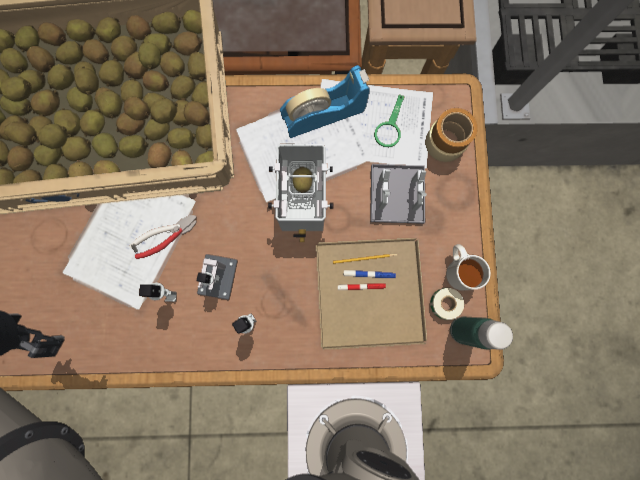

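The side view shows the fork stand with a rod at (260,215), the tank at (363,215) and the rack at (432,280). The top view shows the stand at (215,277), the tank at (301,187) with the kiwi at (303,178), and the rack at (398,195). Next I'll enlarge crops of these.

Run:
```python
import cv2,numpy as np
t=cv2.imread("pics/top0.png");s=cv2.imread("pics/side0.png")
def cr(im,x,y,w,h,W,H):return cv2.resize(im[y:y+h,x:x+w],(W,H),interpolation=cv2.INTER_CUBIC)
# top: tank 262..336(75) x 138..250 ; scale 5
a=np.hstack([cr(t,262,140,80,100,480,600),np.vstack([cr(t,190,250,53,50,318,300),cr(t,365,160,64,60,318,300)])])
cv2.imwrite("pics/a.png",a)
b=np.hstack([cr(s,210,155,80,120,400,600),np.vstack([cr(s,320,170,90,90,300,300),cr(s,385,230,100,90,333,300)[:,:300]])])
cv2.imwrite("pics/b.png",b)
```

```text
(no output)
```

View pics/a.png

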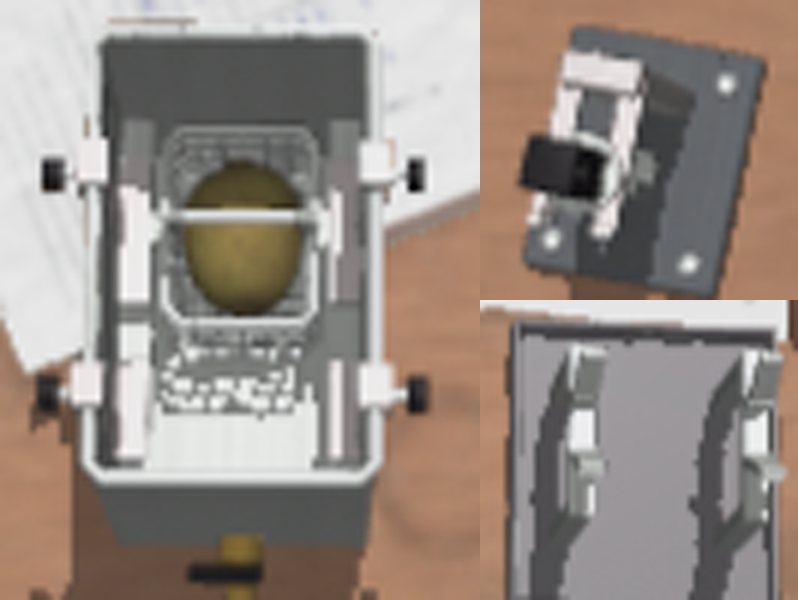

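View pics/b.png

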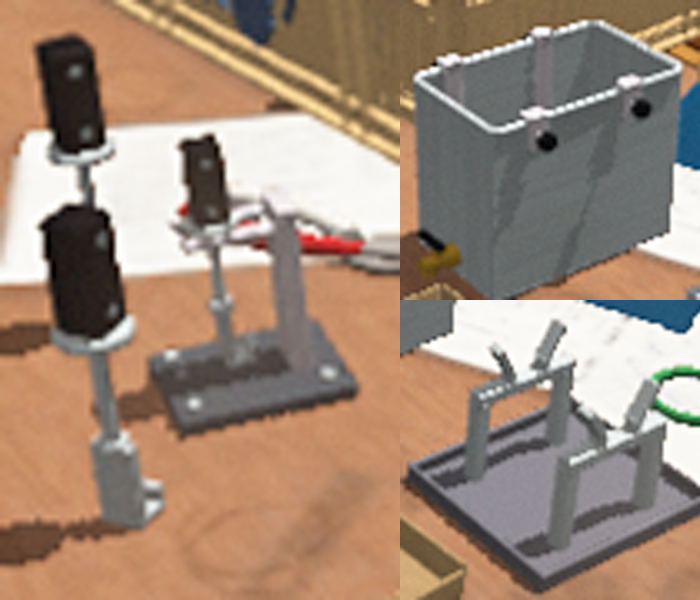

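Crop a shows the strip gap on both sides at crop rows 302–362, i.e. image row about 195. The bail bar is at crop row 216, the basket rim spans rows 128–325 and the ears are near row 228. Crop b shows the smallest rod hanging in the fork. Next I'll fit the poses.

```bash
cat > h.py <<'E'
import numpy as np
from scipy.spatial.transform import Rotation as R
from scipy.optimize import least_squares
C={"side":(57.38917711032943,327.8243553304346,237.91435334834037,[-8.42673110e-02,-6.45277951e+02,6.28965968e+02],[0.83615364,-0.26178498,0.12990941,-0.46415435]),
"top":(57.05139702180117,323.33740421335193,240.78652207645268,[330.2911458,91.15368385,1092.77518879],[-0.69853919,0.71140994,-0.06141782,0.04654836])}
def proj(n,P):
    f,cx,cy,e,q=C[n]; f=240/np.tan(np.radians(f/2))
    p=R.from_quat(q).inv().apply(np.atleast_2d(P)-np.array(e)); return np.c_[cx+f*p[:,0]/p[:,2],cy+f*p[:,1]/p[:,2]]
def ray(n,px,z):
    f,cx,cy,e,q=C[n]; f=240/np.tan(np.radians(f/2))
    d=R.from_quat(q).apply([(px[0]-cx)/f,(px[1]-cy)/f,1]); return np.array(e)+d*(z-e[2])/d[2]
def tri(a,b):
    return least_squares(lambda P:np.r_[proj("top",P)[0]-a,proj("side",P)[0]-b],[600,100,80])
def W(pose,p):
    x,y,a=pose;p=np.atleast_2d(p).astype(float);return R.from_euler("z",a).apply(p)+[x,y,0]
E
python3 - <<'E'
from h import *
A=lambda x,y:(262+x/6,140+y/6)
S=lambda x,y:(190+(x-480)/6,250+y/6)
K=lambda x,y:(365+(x-480)/4.97,160+(y-300)/5)
SB=lambda x,y:(210+x/5,155+y/5)
TB=lambda x,y:(320+(x-400)/3.333,170+y/3.333)
KB=lambda x,y:(385+(x-400)/3.333,230+(y-300)/3.333)
# tank: unknown pose + half sizes; outer rim
obs=[("top",A(97,36),1,1),("top",A(380,36),1,-1),("top",A(82,483),-1,1),("top",A(384,483),-1,-1),
("side",TB(414,74),-1,1),("side",TB(497,137),-1,-1),("side",TB(685,72),1,-1),("side",TB(590,20),1,1)]
f=lambda v:np.concatenate([(proj(n,W(v[:3],[sx*v[3],sy*v[4],148]))[0]-p) for n,p,sx,sy in obs])
r=least_squares(f,[600,130,0,86,53],loss="soft_l1");print("tank",r.x,f(r.x).round(1));T=r.x[:3]
ti=lambda P:(R.from_euler("z",-T[2]).apply(P-np.array([T[0],T[1],0]))).round(1)
print("gap L",[ti(ray("top",A(135,y),69)) for y in(302,362)],"R",[ti(ray("top",A(340,y),69)) for y in(302,362)])
print("rim",[ti(ray("top",A(242,y),62)) for y in(128,325)], "sides",[ti(ray("top",A(x,226),62)) for x in(160,320)])
print("ears",[ti(ray("top",A(x,230),58)) for x in(155,325)])
print("bar",[[ti(ray("top",A(x,216),z)) for x in(163,318)] for z in (90,98)])
# rack tray rim z14
obs2=[("top",(371.2,164.7),1,1),("top",(425.8,166.5),1,-1),("top",(370.5,223),-1,1),("top",(424.5,223.5),-1,-1),
("side",(388,281),-1,1),("side",(428.5,312),-1,-1),("side",(478,289),1,-1)]
f=lambda v:np.concatenate([(proj(n,W(v[:3],[sx*75,sy*68,14]))[0]-p) for n,p,sx,sy in obs2])
r=least_squares(f,[600,-80,0],loss="soft_l1");print("rack",r.x,f(r.x).round(1))
# stand base top, z unknown ~10
obs3=[("top",S(575,28),1,1),("top",S(765,62),1,-1),("top",S(525,265),-1,1),("top",S(715,298),-1,-1),
("side",SB(150,362),-1,1),("side",SB(180,415),-1,-1),("side",SB(355,375),1,-1)]
f=lambda v:np.concatenate([(proj(n,W(v[:3],[sx*50,sy*40,v[3]]))[0]-p) for n,p,sx,sy in obs3])
r=least_squares(f,[480,280,-.2,10],loss="soft_l1");print("standbase",r.x,f(r.x).round(1));B=r.x[:3]
bi=lambda P:(R.from_euler("z",-B[2]).apply(P-np.array([B[0],B[1],0]))).round(1)
# handle: top face centre and collar; post top; prong ends (top z=103)
print("handle top tri",tri(S(540,165),SB(203,140)).x)
print("post top corners",[bi(ray("top",S(*p),109)) for p in((565,55),(645,62))],"prong ends",[bi(ray("top",S(*p),103)) for p in((533,222),(603,238))])
print("handle at z",[ (z,bi(ray("top",S(541,166),z))) for z in(140,150)])
E
```

```text
tank [ 6.05658263e+02  1.15362849e+02 -1.94148735e-02  8.43672109e+01
  5.41164379e+01] [-0.6  0.3  0.7  0.6  0.7 -0.1  0.1  0.  -0.6 -0.1 -0.  -1.7 -0.  -1.5
  0.9 -0.7]
gap L [array([ 4.6, 42.9, 69. ]), array([-19.9,  42.6,  69. ])] R [array([  5. , -38.5,  69. ]), array([-19.5, -38.6,  69. ])]
rim [array([79.2,  1.1, 62. ]), array([-2.8,  0.6, 62. ])] sides [array([38. , 33.8, 62. ]), array([ 38.4, -30.5,  62. ])]
ears [array([37.5, 36. , 58. ]), array([ 37.9, -32.5,  58. ])]
bar [[array([33.5, 31. , 90. ]), array([ 33.9, -29.7,  90. ])], [array([31.1, 30.5, 98. ]), array([ 31.4, -29.7,  98. ])]]
rack [ 6.12253929e+02 -1.24906592e+02 -4.37930930e-02] [ 0.5  0.  -0.9 -0.2  0.8 -0.5  1.1  0.5 -1.4 -2.5 -0.8  0.5  1.3 -1.8]
standbase [ 4.11432407e+02  3.26709926e+02 -1.94912188e-01  1.03530650e+01] [-0.1 -0.4  0.2 -0.4 -0.7  0.4  0.1  0.8 -0.7 -2.5  0.2  0.9  1.3  0.5]
handle top tri [401.78917228 334.07746437 145.40159538]
post top corners [array([ 30.9,  14.9, 109. ]), array([ 33.6, -14.8, 109. ])] prong ends [array([-31.5,  14.7, 103. ]), array([-32.7, -11.9, 103. ])]
handle at z [(140, array([-11.6,   6.5, 140. ])), (150, array([-11.8,   3.8, 150. ]))]
```

```bash
cat >> h.py <<'E'
B=(411.4,326.7,-0.195); SEAT=W(B,[-11.2,0.5,0])[0][:2]; SY=-0.195
T=(605.7,115.4,-0.0194); K=(612.3,-124.9,-0.0438)
def q(yaw,flip=False): return (R.from_euler("z",yaw)*R.from_quat([0,1,0,0] if flip else [1,0,0,0])).as_quat()
E
python3 - <<'E'
from h import *
from rig import ctrl
print(SEAT)
for fl in(False,True):
  for p,y in(((*SEAT,126),SY),((*W(B,[-71,0,0])[0][:2],300),SY),((*W(T,[20,0,0])[0][:2],189),T[2]),((*W(T,[-15,0,0])[0][:2],365),T[2]),((*W(K,[-25,0,0])[0][:2],208),K[2])):
    j=ctrl.inverse_kinematics(p,q(y,fl)); print(fl,None if j is None else j.round(2) if hasattr(j,'round') else j)
print([ray("top",p,z).round() for p in((150,291),(245,322)) for z in(150,200)])
E
```

```text
[400.50914937 329.36070903]
False [-1.32  0.45  0.64  2.07 -0.4   0.74 -2.19]
False [-1.48  0.1   0.62  1.97 -0.07  1.09 -2.6 ]
False [-0.76  0.55  0.67  1.75 -0.4   0.99 -1.52]
False [-0.87  0.32  0.75  1.63 -0.23  1.28 -1.67]
False [-0.56  0.56  0.94  1.83 -0.52  1.03 -1.03]
True [-0.82  0.38  0.02  2.04 -0.01  0.72  0.58]
True [-0.94  0.11  0.03  1.94 -0.    1.09  0.47]
True [-0.41  0.48  0.17  1.72 -0.1   0.95  1.35]
True [-0.5   0.27  0.25  1.6  -0.07  1.27  1.32]
True [-0.29  0.43  0.52  1.81 -0.26  0.96  1.87]
[array([374., 437., 150.]), array([372., 419., 200.]), array([306., 237., 150.]), array([307., 230., 200.])]
```

Run:
```python
from h import *
from rig import ctrl
import cv2
o=q(SY,True)
ctrl.goto([*SEAT,235],o); ctrl.movel([*SEAT,127],o,max_speed=100,stop_force=8)
print(ctrl.state()["ee_pos"],ctrl.state()["t"],ctrl.state()["ft_force"])
ctrl.grab(40); s=ctrl.state();print(s["opening"],s["gripper_force"],s["ft_force"],s["wrist_torque"],s["ee_pos"])
x,y=SEAT
ctrl.movel([x,y,138],o,max_speed=40,stop_force=8)
p=W(B,[-11.2-55,.5,0])[0]
print(ctrl.movel([p[0],p[1],138],o,max_speed=80,stop_force=8))
ctrl.movel([p[0],p[1],300],o)
a=ctrl.inverse_kinematics([500,120,300],q(T[2],True)); ctrl.goto([480,120,300],q(T[2],True)); ctrl.dwell(.3)
s=ctrl.state();print(s["ee_pos"],s["t"],s["ft_force"],s["opening"],R.from_quat(s["tool_rot"]).as_matrix().round(3).tolist())
for n in("side","top"):
    cv2.imwrite(f"pics/{n}1.png",ctrl.capture(n)["frame"][:,:,::-1])
e=s["ee_pos"]
S=proj("side",e-[0,0,80])[0];t=proj("top",e-[0,0,80])[0];print(S,t)
def cr(n,c,w,h,k):
    x0,y0=int(c[0]-w/2),int(c[1]-h/2);im=cv2.imread(n)[y0:y0+h,x0:x0+w];print(n,x0,y0);return cv2.resize(im,(w*k,h*k),interpolation=cv2.INTER_CUBIC)
cv2.imwrite("pics/c.png",np.hstack([cr("pics/side1.png",S,66,100,6),cr("pics/top1.png",t,66,100,6)]))
```

```text
[400.86396671 329.70106052 127.57280783] 2.4667 [-0.7980611   0.00541036  0.42380695]
19.64885226922249 41.476593017578125 [-0.45641996 -0.15844962  2.53555951] [-0.10391664  0.14809613  0.01773183] [400.55995807 329.44805893 127.19099676]
False
[479.73933215 120.95266555 299.95696291] 6.875 [-0.31700319  0.20621471 -1.72559296] 19.67081852540423 [[-1.0, 0.018, -0.0], [0.018, 1.0, 0.0], [0.0, 0.0, -1.0]]
[319.14534572 176.34514135] [298.46419152 233.72021024]
pics/side1.png 286 126
pics/top1.png 265 183
```

View pics/c.png

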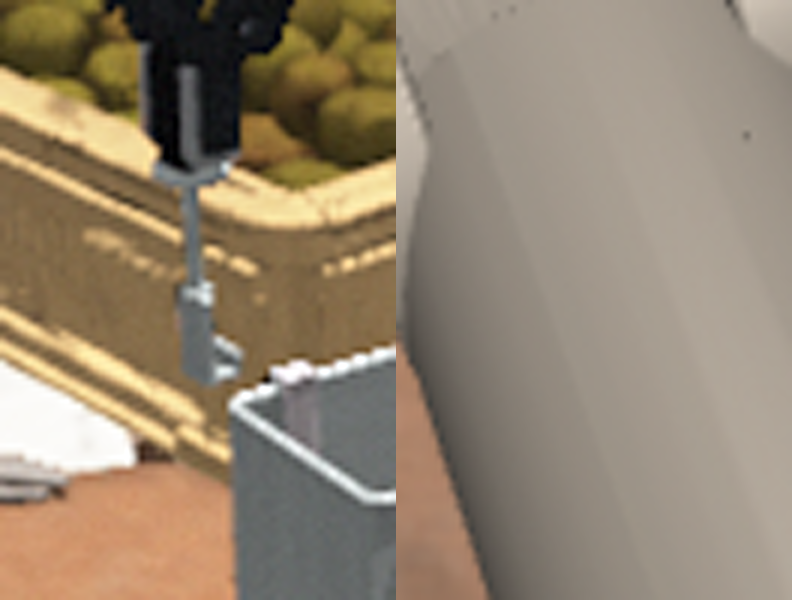

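The hook is held upright with its point toward +x; the top camera is blocked by the arm. I'll compare the hook's visible features with their predicted projections to get its offset in the grip.

Run:
```python
from h import *
e=np.array([479.74,120.95,299.96])
pts={"corner(-3,-9,0)":((-3,-9,0),(211,384)),"corner(-3,9,0)":((-3,9,0),(182,366)),"tip(15,-9,0)":((15,-9,0),(243,372)),"liptop(15,-9,11)":((15,-9,11),(243,350)),"neck48":((0,0,60),(194,240))}
for k,(m,px) in pts.items():
    P=e-[0,0,108]+R.from_euler("z",T[2]).apply(m)
    print(k,(proj("side",P)[0]-[286,126])*6,px)
J=np.array([(proj("side",e+d)[0]-proj("side",e)[0])*6 for d in np.eye(3)]);print(J)
```

```text
corner(-3,-9,0) [207.44791664 380.53480073] (211, 384)
corner(-3,9,0) [182.39817023 363.58563865] (182, 366)
tip(15,-9,0) [247.66164489 368.2237956 ] (243, 372)
liptop(15,-9,11) [246.89025492 341.79013251] (243, 350)
neck48 [195.70577912 221.88407695] (194, 240)
[[ 2.34993714 -0.6059519 ]
 [-1.516857   -0.7754708 ]
 [-0.10651783 -2.69306035]]
```

```bash
cat >> h.py <<'E'
DZ=109.2
def tk(x,z,y=1.0): return [*W(T,[x,y,0])[0][:2],z+DZ]   # hook origin in tank frame -> TCP
def show(c,t=""):
    s=c.state();p=s["ee_pos"];l=R.from_euler("z",-T[2]).apply(p-np.array([T[0],T[1],DZ]))
    print(t,"t",round(s["t"],2),"hook",l.round(2),"F",s["ft_force"].round(2),"M",s["wrist_torque"].round(3),"op",round(s["opening"],2))
E
python3 - <<'E'
from h import *
from rig import ctrl
import cv2
o=q(T[2],True)
ctrl.movel(tk(8,190),o); ctrl.movel(tk(8,100),o,max_speed=120)
show(ctrl,"above")
print(ctrl.movel(tk(8,79),o,max_speed=50,stop_force=3)); show(ctrl,"down")
print(ctrl.movel(tk(32,79),o,max_speed=40,stop_force=3)); ctrl.dwell(.2); show(ctrl,"in")
print(ctrl.movel(tk(32,88),o,max_speed=30,stop_force=2)); ctrl.dwell(.2); show(ctrl,"88")
print(ctrl.movel(tk(32,97),o,max_speed=8,stop_force=1.5)); show(ctrl,"up"); ctrl.dwell(.2); show(ctrl,"settled")
for n in("side","top"):
    cv2.imwrite(f"pics/{n}2.png",ctrl.capture(n)["frame"][:,:,::-1])
im=[cv2.resize(cv2.imread(f"pics/{n}2.png")[y:y+100,x:x+66],(396,600),interpolation=cv2.INTER_CUBIC) for n,x,y in(("side",330,130),("top",268,140))]
cv2.imwrite("pics/d.png",np.hstack(im))
E
```

```text
above t 8.92 hook [  8.54   1.12 100.86] F [-0.02  0.08 -0.86] M [ 0.038  0.013 -0.037] op 19.69
False
down t 9.48 hook [ 7.93  0.95 78.72] F [ 0.19 -0.51 -1.68] M [-0.045 -0.04   0.004] op 19.31
False
in t 10.43 hook [31.79  1.03 78.98] F [ 0.12 -0.2  -0.66] M [-0.025 -0.012  0.006] op 19.36
False
88 t 11.08 hook [31.89  0.92 87.83] F [ 0.37 -0.36 -1.44] M [-0.043 -0.001 -0.006] op 19.61
True
up t 11.71 hook [31.27  0.83 91.14] F [ 0.05 -0.77 -0.87] M [-0.031  0.018  0.017] op 19.48
settled t 11.91 hook [30.82  0.8  90.31] F [ 1.05 -0.18 -2.12] M [-0.006 -0.024 -0.002] op 19.39
```

View pics/d.png

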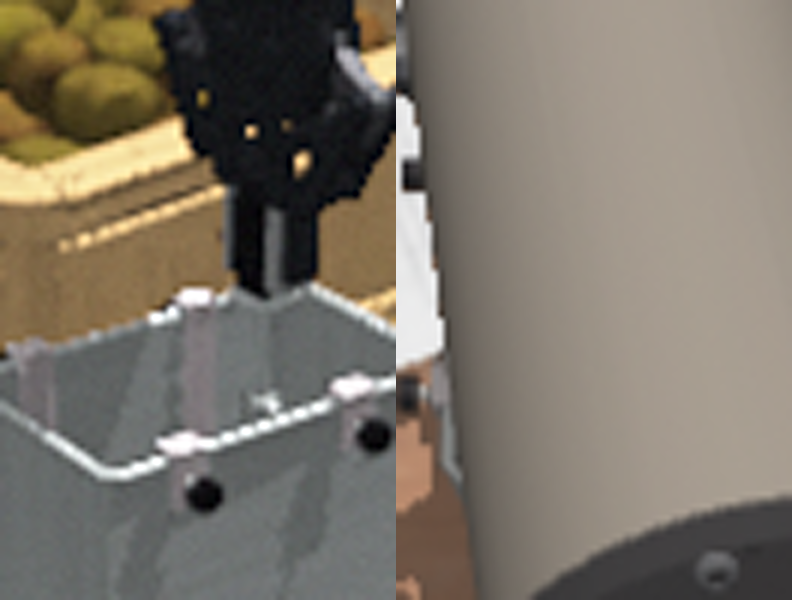

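The cameras can't see inside the tank now: the hook is hidden behind the rim and the arm blocks the top view. I'll go by averaged force instead.

```bash
cat >> h.py <<'E'
def avg(c,n=6,t=""):
    F=[];P=[]
    for _ in range(n):
        c.dwell(.04);s=c.state();F.append(s["ft_force"]);P.append(s["ee_pos"])
    F=np.mean(F,0);l=R.from_euler("z",-T[2]).apply(np.mean(P,0)-np.array([T[0],T[1],DZ]))
    print(t,round(s["t"],2),"hook",l.round(2),"F",F.round(2));return F
E
python3 - <<'E'
from h import *
from rig import ctrl
o=q(T[2],True)
for z in(90,91.5,92.5,93.5,94.5,95.5):
    hit=ctrl.movel(tk(31.3,z),o,max_speed=15,stop_force=5); F=avg(ctrl,8,z)
    if hit or F[2]<-6.5: print(hit);break
E
```

```text
90 12.59 hook [31.29  0.98 89.98] F [-0.13 -0.14 -1.63]
91.5 13.18 hook [31.34  1.   91.55] F [ 0.14 -0.15 -1.33]
92.5 13.76 hook [31.11  0.97 92.24] F [ 0.25  0.14 -4.11]
93.5 14.34 hook [31.31  1.01 93.53] F [ 0.06 -0.18 -3.67]
94.5 14.93 hook [31.3   0.99 94.51] F [ 0.26  0.54 -4.16]
95.5 15.51 hook [31.3   0.99 95.5 ] F [ 0.05 -0.43 -3.85]
```

The basket hangs free in mid-play, with a load of about 2.6 N. I'll draw it to the gap and feel upward.

Run:
```python
from h import *
from rig import ctrl
o=q(T[2],True)
ctrl.movel(tk(31.3,94.3),o,max_speed=15)
print(ctrl.movel(tk(-14.5,94.3),o,max_speed=30,stop_force=3)); avg(ctrl,6,"at gap")
h=ctrl.movel(tk(-14.5,104),o,max_speed=12,stop_force=2.5); print(h); F=avg(ctrl,8,"up")
if not h:
    h=ctrl.movel(tk(-14.5,112),o,max_speed=15,stop_force=2.5); print(h); avg(ctrl,8,"up2")
```

```text
False
at gap 17.68 hook [-14.41   0.99  94.27] F [-0.01  0.01 -4.34]
False
up 18.98 hook [-14.55   0.99 103.91] F [-0.   -0.04 -4.02]
False
up2 19.99 hook [-14.56   0.99 111.92] F [ 0.02 -0.1  -3.77]
```

Run:
```python
from h import *
from rig import ctrl
import cv2
o=q(T[2],True)
print(ctrl.movel(tk(-14.5,250),o,max_speed=70,stop_force=4)); avg(ctrl,5,"high")
ims=[]
for n,x0,y0,w in(("top",365,160,66),("side",385,230,66)):
    im=cv2.imread(f"pics/{n}0.png")[y0:y0+85,x0:x0+100]; im=cv2.resize(im,None,fx=6,fy=6,interpolation=cv2.INTER_CUBIC)
    for sy in(1,-1):
        for yy in(36,48):
            for sg in(1,-1):
                P=[W(K,[sg*a,sy*yy,z])[0] for a,z in((25,105),(11.5,84),(11.5,75),(0,75))]
                p=((proj(n,P)-[x0,y0]+.5)*6).astype(int)
                cv2.polylines(im,[p],False,(0,0,255) if yy==36 else (255,0,0),1)
    p=((proj(n,[W(K,[a*75,b*68,14])[0] for a,b in((1,1),(1,-1),(-1,-1),(-1,1))])-[x0,y0]+.5)*6).astype(int)
    cv2.polylines(im,[p],True,(0,255,0),1); ims.append(im[:510,:400] if n=="top" else im[:510,100:500])
cv2.imwrite("pics/e.png",np.hstack(ims))
```

```text
False
high 22.32 hook [-14.58   0.97 249.76] F [-0.31  0.06 -4.24]
```

View pics/e.png

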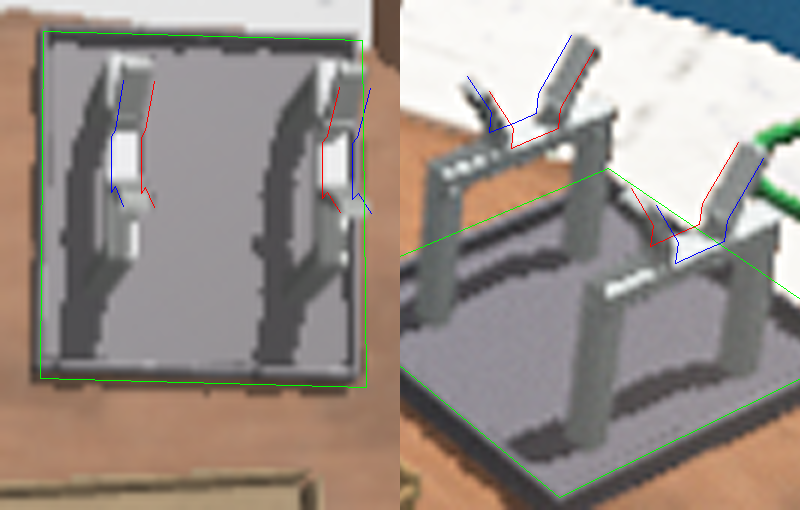

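The overlay matches the rack notches to within about 2 mm; I'll correct x by +1.5 and y by +0.5. Next I'll carry the basket over and take a look before lowering.

```bash
sed -i 's/K=(612.3,-124.9,-0.0438)/K=(613.8,-124.5,-0.04)/' h.py
cat >> h.py <<'E'
def rk(x,z,y=0): return [*W(K,[x,y,0])[0][:2],z+DZ]
E
python3 - <<'E'
from h import *
from rig import ctrl
import cv2
o=q(K[2],True)
ctrl.movel(rk(-7,250),o,max_speed=110); ctrl.movel(rk(-7,145),o,max_speed=70); ctrl.dwell(.5)
avg(ctrl,5)
for n in("side","top"): cv2.imwrite(f"pics/{n}3.png",ctrl.capture(n)["frame"][:,:,::-1])
im=[cv2.resize(cv2.imread(f"pics/{n}3.png")[y:y+100,x:x+66*k//6],None,fx=6,fy=6,interpolation=cv2.INTER_CUBIC) for n,x,y,k in(("side",390,195,8),("top",375,150,4))]
cv2.imwrite("pics/f.png",np.hstack(im))
E
```

```text
27.02 hook [   5.75 -239.56  144.99] F [ 0.05  0.17 -3.98]
```

View pics/f.png

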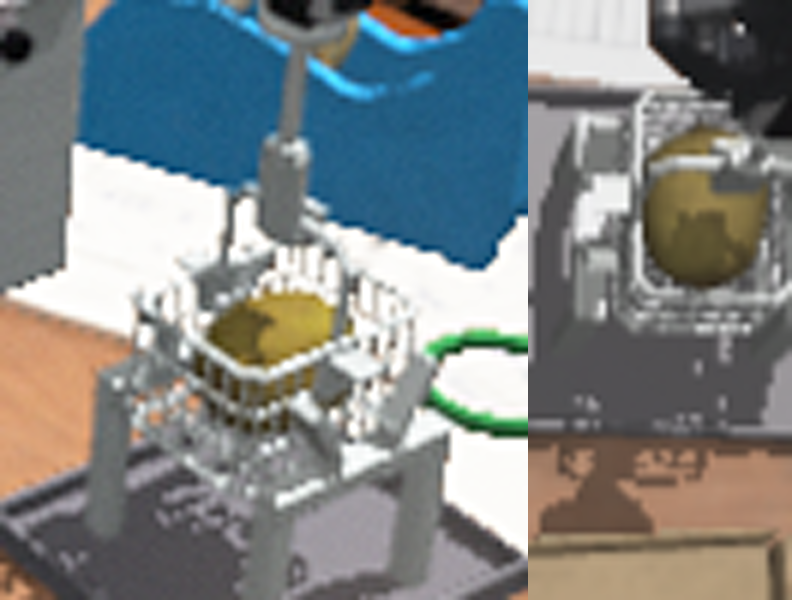

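The basket hangs level and the ears are above the flared notches: the near ear is at (350,358), between the flares at (320,430) and (410,400). The kiwi is in it. Next I'll lower slowly.

Run:
```python
from h import *
from rig import ctrl
o=q(K[2],True)
for z,v in((128,40),(121,15),(116,10),(113,8),(111,6),(109.5,6),(107.5,8),(105,10)):
    h=ctrl.movel(rk(-7,z),o,max_speed=v,stop_force=4); F=avg(ctrl,5,(z,h))
    if h or F[2]>-.3: break
```

```text
(128, False) 27.91 hook [   5.92 -239.63  128.21] F [-0.12  0.4  -4.22]
(121, False) 28.73 hook [   5.83 -239.58  121.09] F [ 0.15 -0.09 -3.99]
(116, False) 29.59 hook [   5.8  -239.57  116.07] F [ 0.25  0.04 -4.25]
(113, False) 30.32 hook [   5.78 -239.56  113.03] F [ 0.05 -0.17 -4.19]
(111, False) 31.02 hook [   5.76 -239.57  111.02] F [-0.14  0.11 -4.37]
(109.5, False) 31.62 hook [   5.91 -239.6   109.71] F [ 0.15 -0.08 -0.86]
(107.5, False) 32.23 hook [   5.76 -239.55  107.51] F [-0.37  0.   -1.33]
(105, False) 32.84 hook [   5.76 -239.57  104.99] F [ 0.28  0.22 -1.26]
```

Seated at the expected height with the load off the hook. Unhooking.

Run:
```python
from h import *
from rig import ctrl
import cv2
o=q(K[2],True)
print(ctrl.movel(rk(-7,98.5),o,max_speed=20,stop_force=3)); 
print(ctrl.movel(rk(-27,98.5),o,max_speed=25,stop_force=2.5)); avg(ctrl,4)
print(ctrl.movel(rk(-27,125),o,max_speed=25,stop_force=2.5)); avg(ctrl,4)
print(ctrl.movel(rk(-27,220),o,max_speed=120,stop_force=4))
p=W(B,[-11.2-55,.5,0])[0]
ctrl.goto([480,100,345],q(T[2],True)); ctrl.goto([p[0],p[1],300],q(SY,True)); ctrl.dwell(.3);show(ctrl)
for n in("side","top"): cv2.imwrite(f"pics/{n}4.png",ctrl.capture(n)["frame"][:,:,::-1])
im=[cv2.resize(cv2.imread(f"pics/{n}4.png")[y:y+100,x:x+66],None,fx=6,fy=6,interpolation=cv2.INTER_CUBIC) for n,x,y in(("side",400,215),("top",367,150))]
cv2.imwrite("pics/g.png",np.hstack(im))
```

```text
False
False
 34.43 hook [ -14.09 -239.13   98.49] F [-0.11  0.34 -1.49]
False
 35.81 hook [ -14.35 -239.12  124.81] F [-0.17  0.42 -1.45]
False
 t 39.1 hook [-262.76  218.95  190.97] F [ 0.33 -1.03 -1.31] M [-0.042 -0.001 -0.003] op 19.66
```

View pics/g.png

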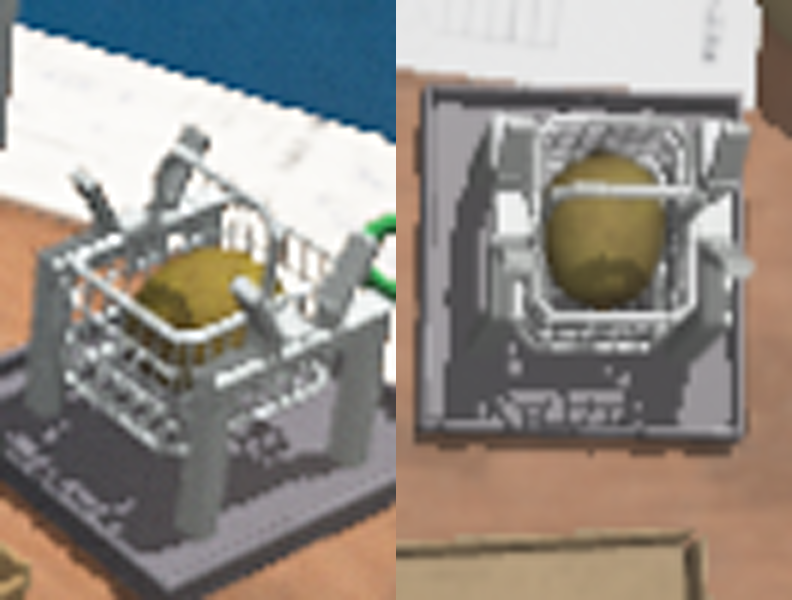

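The basket is hanging level in both notches with the kiwi in it, and the bail is free at about (620,190) in the top view. Now I'll return the hook to its fork.

Run:
```python
from h import *
from rig import ctrl
import cv2
o=q(SY,True); p=W(B,[-66.2,.5,0])[0]; x,y=400.5,329.45
ctrl.movel([p[0],p[1],138.5],o,max_speed=120,stop_force=6); ctrl.dwell(.2)
h=ctrl.movel([x,y,138.5],o,max_speed=60,stop_force=4); print(h); avg(ctrl,4)
if not h:
    print(ctrl.movel([x,y,129],o,max_speed=20,stop_force=4)); avg(ctrl,4)
    print(ctrl.movel([x,y,126.6],o,max_speed=6,stop_force=2.5)); avg(ctrl,6); print(ctrl.state()["ee_pos"])
for n in("side",): cv2.imwrite(f"pics/{n}5.png",ctrl.capture(n)["frame"][:,:,::-1])
cv2.imwrite("pics/h.png",cv2.resize(cv2.imread("pics/side5.png")[140:250,210:310],None,fx=5,fy=5,interpolation=cv2.INTER_CUBIC))
```

```text
False
 42.13 hook [-209.77  210.18   29.28] F [ 0.08 -0.11 -1.15]
False
 42.92 hook [-209.24  210.08   19.87] F [ 0.19 -0.13 -1.54]
True
 43.54 hook [-209.27  210.09   17.95] F [ 0.17 -0.13  5.68]
[400.53912872 329.52487135 127.14807876]
```

View pics/h.png

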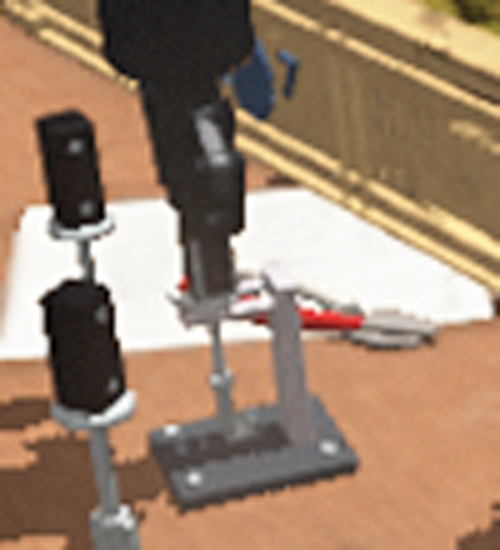

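The rod is in the fork and the collar is resting on the prongs at about (205,305), the same height as when I took it. I'll release, back off straight up, check, and hand in.

Run:
```python
from h import *
from rig import ctrl
import cv2
o=q(SY,True); x,y=400.5,329.45
ctrl.movel([x,y,127.3],o,max_speed=5); ctrl.let_go(); ctrl.dwell(.3)
print(ctrl.movel([x,y,260],o,max_speed=80,stop_force=5)); ctrl.goto([300,600,280],o);ctrl.dwell(.5); show(ctrl)
for n in("side","top"): cv2.imwrite(f"pics/{n}6.png",ctrl.capture(n)["frame"][:,:,::-1])
a=cv2.resize(cv2.imread("pics/side6.png")[140:250,210:276],None,fx=5,fy=5);b=cv2.resize(cv2.imread("pics/top6.png")[225:335,190:256],None,fx=5,fy=5)
cv2.imwrite("pics/i.png",np.hstack([a,b]))
```

```text
False
 t 48.35 hook [-314.92  478.43  170.86] F [-0.64 -0.1  -0.19] M [0.044 0.012 0.005] op 85.42
```

View pics/i.png

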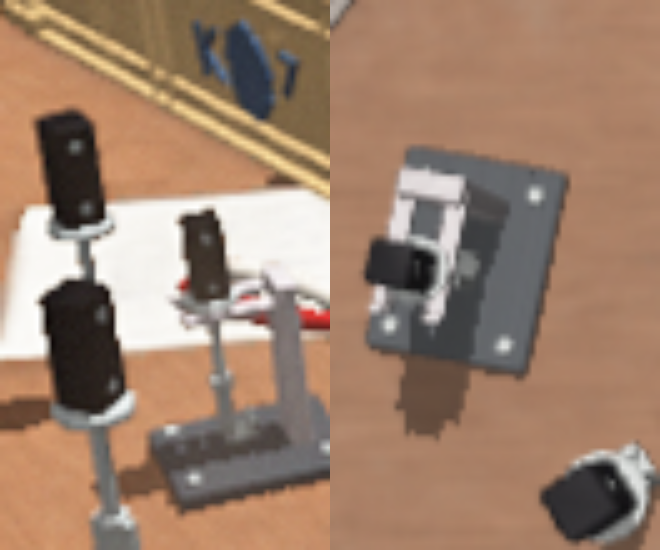

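The rod hangs upright in the fork, with its handle at about (205,255) in the left crop, and the gripper is clear.

```bash
python3 -c "
from rig import ctrl
print(ctrl.close_job())"
```

```text
the job is handed in; nothing more can be done
None
```

I handed the job in at about 48 s: the basket hangs by its ears in the drain rack with the kiwi in it, the hook is back in its fork, and I kept the arm clear of the mug and flask.

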